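# Pack the paint bottle and shut the paint box

### The arm

A 6-joint arm with a two-finger parallel gripper is mounted at the origin on the work surface. World frame = base frame: x ahead of the robot, y to its left, z up, the work surface at z = 0. Lengths are in mm, angles in degrees, forces in N, time in s.
With the tool pointing down it reaches from about 350 to 850 mm from the base axis. Payload 8.1 kg.
Tool frame: the origin (TCP) lies midway between the tips of the shut fingers; the grasp point (between the pads) lies 19 mm behind it; z points along the fingers, y is the line along which they close (so a half turn about z gives the same grasp; the last joint's range is limited). The gripper opens to 85 mm and grips with 20 to 120 N. Pads are 22 mm wide; open, the fingers measure 114 mm over their backs; the gripper's body (76 mm by 85 mm) begins 54 mm behind the grasp point. The pads swing forward as they close: fully open they stand 13 mm farther back than shut.
Start: joints at [69.076, 7.471, 85.268, -0, 87.261, -4.893], TCP at [165.676, 576.677, 231.292] pointing down, gripper open.
Joint ranges: [-169.43, 169.43], [-51.17, 129.36], [1.28, 143.12], [-76.62, 256.62], [0, 156.53], [-152.29, 152.29]. Speed limits (degrees/s): [136.94, 136.94, 159.86, 180, 180, 180].

### API

Orientations are given as [roll, pitch, yaw] about the fixed x, y, z axes, in that order (R = Rz(yaw) Ry(pitch) Rx(roll)).
In Python, from bench import r gives the robot as it stands. The module is installed in compiled form; this text tells all that it offers.
- The arm moves only by the tool jog_arm, never from a script. Its argument "rows" is a list of rows, each a list of 2 entries, a list of its own where there are three numbers: the shift along the tool's x, y, z in mm, then the turn, a rotation vector about the tool's x, y, z in rad. A call has 1 to 10 rows; each row is the pose to reach, as a shift and turn from the pose commanded when the call began, along the tool's axes at that moment; what a row does not reach only later rows make up. A row lasts 1/10 s, in which the tool goes at most 50 mm and 8.59 degrees, less where a joint would pass 70% of its speed; a pose out of reach is approached as far as the arm can. A call with a gripper value outside its range is refused whole. "grip" is the finger opening in mm, from 0 to 85.4, set as the call begins (left out, the last holds). The fingers move at their own pace and stop on an object; "force" is the grip in N (left out, the last holds). Time passes only in rows, so rows that repeat a pose let the fingers close. It gives the time, the measured TCP pose, the force, the opening and the grip force at its end, in the units of the state.
- r.sense(): the state, without advancing time (a new reading comes with each control period).
- r.snapshot(name): name is "scene" or "side" or "wrist"; returns (picture, depth): 384x512x3 uint8, blue, green, red; 384x512 float32, mm along the optical axis (not along the pixel's ray), 0 where there is no reading.
- r.camera_params(name): a dict with "fx", "fy", "cx", "cy" (pixels), "pose" (4x4, takes a point from camera to world coordinates); the wrist camera has in their place "tool_from_camera" (4x4, takes a point from camera to tool coordinates, whose origin is the TCP and whose axes are the flange's). Camera axes: x right, y down, z forward; pixel columns grow to the right and rows downward; lengths in mm; the calibration is good to about 2 mm. A picture is of the moment at which its call begins: read the wrist's pose just before it. camera_params takes no time and is no camera call.
- r.hand_in(): hands the job in; it is judged then, once.
The state is a dict: "time": time; "joint_pos": joint angles; "qd": joint speeds; "joint_efforts": joint torques, N m; "tool_pos": TCP position; "tcp_rot": TCP orientation; "ft_force": force on the tool from outside, world axes, zero at the start; "wrist_torque": the same for the moment, N m; "finger_gap": finger opening in mm; "grip_force": force on a finger pad.
Only numpy, scipy, OpenCV 4.12 (cv2) and the standard library are available. Lean on these libraries where they do the work, as an engineer would, in place of code of your own. Each camera call takes 0.05 s, during which the arm holds its last target. There are 200 camera calls.

### The job

Put the flat paint bottle lying on the table into the empty, cork-lined bay of the wooden paint box, set down flat and not dropped. Then lower the lid gently until it is fully shut, and only after that fold the catch lever over until it lies flat on the lid. Leave everything else where it is.

Things in the scene. Friction and masses are not known exactly. Their poses are not given: they have to be found in the camera images.
- bottle: Flat white squeeze bottle with a round black cap (26 mm diameter), lying flat on the table; rigid, 150 mm long over all, 0.13 to 0.25 kg. Origin: centre of its underside, midway along its length; x runs along it towards the cap, z up. Its body, a rounded slab 50 mm wide (y) and 34 mm high, runs from x = -75 to +40 mm; its middle and centre of mass are near x = -10 mm.
- paintbox: Wooden paint box fixed to the table: 200 mm deep (x), 300 wide (y), 55 high to the rim, walls 6 thick. Origin: centre of its underside; x points from front wall to hinge wall, y to the end with the catch, z up; yaw within 0.2 rad of the world's. Two dividers along x, their tops 23 mm above the underside, make three bays 188 mm long (x) and about 92 wide, centred at y = -96, 0 and +96 mm.
- liner: Cork pad 180 x 86 x 3 mm, fixed on the floor of the empty bay (any of the three). Origin: centre of its underside, 5 mm above the table; axes as the paint box's. The bottle goes on it, its length along the pad's x, the cap either way.
- lid (a joint): Lid angle (rad): 0 = shut flat on the rim, grows as it opens; 1.55 to 1.8 (about upright) at the start, 1.9 is the stop. Stiff friction hinge: it stays where it is left; about 2 to 5 N at its free edge moves it. With hinge h, angle a, in the box's axes, its free edge is at h + 0.212 (-cos a, 0, sin a) m.
- lid_hinge (a point): Middle of the lid's hinge axis, which runs along the box's y on top of its +x wall, level with the rim and the lid's underside. The lid is a plain board, no handle: 212 mm from axis to free edge, 300 mm wide, 10 mm thick (all on the outer side of the axis plane, the top when shut), 0.3 kg.
- lid_edge (a point): Middle of the lid's free edge, at half its thickness.
- catch (a joint): Catch lever angle (rad): 0 = folded inwards, flat on the shut lid; grows as it swings up and outwards; 1.6 to 2.0 (upright or leaning outwards) at the start, 2.1 is the stop. Stays where it is left; about 1 N at its tip moves it. With pivot p, angle a, in the box's axes, its tip is at p + 0.097 (0, -cos a, sin a) m.
- catch_pivot (a point): Pivot of the catch lever in its dark bracket on the box's +y end wall, 18 mm outside the wall, 72 mm above the box's underside, 20 mm in front of the box's centre; the axis runs along the box's x.
- catch_tip (a point): Free end of the catch lever: a steel bar 14 mm wide and 9 mm thick with a black paddle, 26 mm wide, on its last 32 mm. 97 mm from the pivot.
- pencil_tin: Aluminium pencil tin 168 x 69 x 23 mm lying in one of the other bays; leave it. Origin: centre of its underside.
- pastel_case: Pale wooden pastel case 150 x 60 x 30 mm lying in the remaining bay; leave it. Origin: centre of its underside.
- water_jar: Glass water jar, 66 mm across, 85 mm high, standing on the table; leave it. Origin: centre of its underside.
- glass_dish: Glass dish, 104 mm across, 40 mm high, on the table; leave it. Origin: centre of its underside.
- paint_pot: Upright white paint pot with a black lid, 68 mm across, 60 mm high, on the table; leave it. Origin: centre of its underside.

How it is judged (in metres and radians):
On the way, in this order (a step that is already met when the one before it is completed fails the run):
1. the bottle lies flat in the empty bay, let go (z of bottle in the frame of liner below 0.012 m and x of bottle in the frame of liner between -0.03 and 0.03 m and y of bottle in the frame of liner between -0.03 and 0.03 m and angle between bottle's own z axis and vertical below 0.15 rad and contact force between the fingers and bottle below 0.1 N), for 0.2 s.
2. the lid is shut (value of joint lid below 0.04 rad), for 0.2 s.
3. the catch lever lies flat on the lid (value of joint catch below 0.1 rad), for 0.2 s.
At the end, for the whole second after the job is handed in: The bottle lies flat and at rest on the cork pad in its bay (within 30 mm of the pad's centre along x and along y), the lid is shut (under 0.04 rad) and the catch lever lies flat on it (under 0.1 rad) (z of bottle in the frame of liner below 0.012 m and x of bottle in the frame of liner between -0.03 and 0.03 m and y of bottle in the frame of liner between -0.03 and 0.03 m and angle between bottle's own z axis and vertical below 0.15 rad and value of joint lid below 0.04 rad and value of joint catch below 0.1 rad and linear speed of bottle below 0.02 m/s); the robot touches nothing.
It fails at once if the catch is folded over (under 1.2 rad) while the lid is still open (over 0.1 rad) (value of joint catch below 1.2 rad and value of joint lid above 0.1 rad).
It fails at once if the lid is slammed (over 2.5 rad/s in the last 0.3 rad) (value of joint lid below 0.3 rad and velocity of joint lid below -2.5 rad/s).
It fails at once if the bottle is dropped into the box (over 0.6 m/s below 50 mm above the pad) (z of bottle in the frame of paintbox below 0.055 m and horizontal distance between bottle and paintbox below 0.16 m and linear speed of bottle above 0.6 m/s).
It fails at once if one of the other things (aluminium pencil tin, wooden pastel case, open glass water jar, glass dish, paint pot) is moved over 30 mm (distance of any of pencil_tin, pastel_case, water_jar, glass_dish, paint_pot from where it was at the start of the episode above 0.03 m).
It also fails if it takes over 72 s, if anything falls off the work surface, if the arm or the gripper's body presses on something with over 40 N, if the wrist force passes 120 N, or if a joint passes its speed limit or range.

## Working session

There is one attempt and no reset: what is moved stays moved. The work goes in short steps, Python scripts to look and compute and a tool call to move; the robot and the scene stay as the last step left them, time stands still between calls to the robot, and variables do not carry over. Pictures are saved under pics/ and viewed, at most 10 in all, crops included, and the job is handed in when it is done.

Besides the shell and the picture viewer there is one more tool, called after "Call:" as a command line: name --argument value ..., lists and objects as JSON in quotes. jog_arm: Moves the arm, as the interface text tells. Its arguments: {"type":"object","properties":{"rows":{"type":"array"},"grip":{"type":"number"},"force":{"type":"number"}},"required":["rows"]}

```bash
mkdir -p pics; cat > h.py <<'E'
import numpy as np, cv2
from bench import r
def cam(n):
    c=r.camera_params(n); return c
def ray(c,u,v,z,T=None):
    T=np.array(c["pose"]) if T is None else T
    d=T[:3,:3]@np.array([(u-c["cx"])/c["fx"],(v-c["cy"])/c["fy"],1]); o=T[:3,3]
    return o+d*(z-o[2])/d[2]
def cloud(c,D,T=None):
    T=np.array(c["pose"]) if T is None else T
    v,u=np.mgrid[:D.shape[0],:D.shape[1]]
    P=np.stack([(u-c["cx"])/c["fx"]*D,(v-c["cy"])/c["fy"]*D,D],-1)
    return P@T[:3,:3].T+T[:3,3]
E
python3 - <<'E'
from h import *
s=r.sense(); print({k:np.round(v,3).tolist() for k,v in s.items()})
for n in("scene","side"):
    p,d=r.snapshot(n); cv2.imwrite(f"pics/{n}0.png",p); np.savez(f"{n}0.npz",p=p,d=d)
    c=cam(n); print(n,c["fx"],c["cx"],c["cy"],np.round(c["pose"],3).tolist())
a=cv2.imread("pics/scene0.png"); b=cv2.imread("pics/side0.png")
E
```

```text
{'time': 0.0, 'joint_pos': [69.077, 7.517, 85.331, -0.002, 87.263, -4.895], 'qd': [0.069, 0.014, -0.013, -0.009, 0.003, -0.038], 'joint_efforts': [-0.0, -56.938, -50.057, -0.0, 0.015, -0.0], 'tool_pos': [165.471, 576.136, 230.211], 'tcp_rot': [-179.89, -0.008, 163.972], 'ft_force': [0.102, 0.366, -0.106], 'wrist_torque': [0.062, -0.007, 0.034], 'grip_force': 0.0, 'finger_gap': 85.305}
scene 405.9936343796078 260.8815681419587 184.86007106441522 [[0.994, 0.083, -0.076, 632.411], [0.113, -0.744, 0.659, -687.725], [-0.002, -0.663, -0.748, 803.421], [0.0, 0.0, 0.0, 1.0]]
side 487.8241342923875 255.77667494738583 197.00100314166008 [[0.83, -0.408, 0.38, 61.016], [-0.558, -0.587, 0.587, -812.126], [-0.017, -0.699, -0.715, 985.956], [0.0, 0.0, 0.0, 1.0]]
```

View pics/scene0.png

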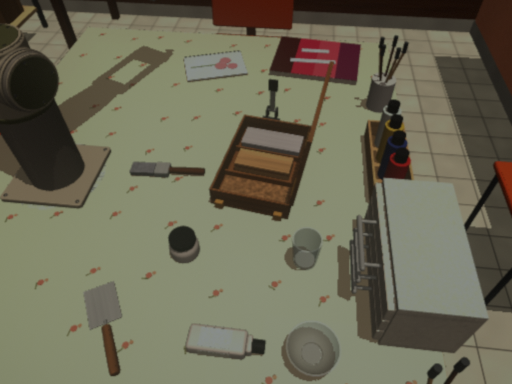

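View pics/side0.png

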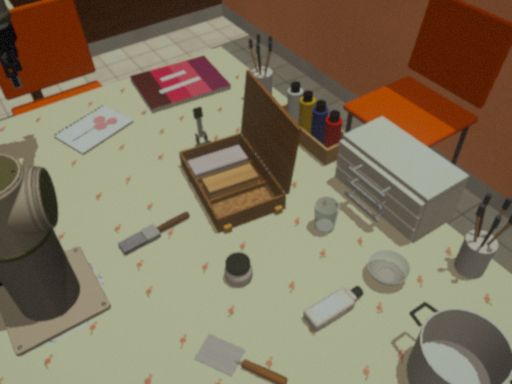

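The scene view shows the bottle at about (220,341) with its cap at (258,346). The box rim runs roughly from (213,202) and (281,214) to (312,123) and (240,118). The cork bay is the one nearest the camera, around (252,190), and the catch is upright at (272,95). In the side view the bottle is at (332,308), the cork at (246,200) and the catch at (200,125).

```bash
python3 - <<'E'
from h import *
for n,bx,cork in(("scene",(180,315,275,365),(205,170,300,215)),("side",(295,280,370,335),(205,165,290,225))):
    f=np.load(n+"0.npz");p,d=f["p"],f["d"];c=cam(n);P=cloud(c,d)
    z=P[...,2]
    m=np.zeros(z.shape,bool);m[bx[1]:bx[3],bx[0]:bx[2]]=1
    t=z[m]; print(n,"depth valid",(d>0).mean(),"table z",np.median(t[t<12]))
    q=P[m&(z>18)&(z<60)&(d>0)]
    print("bottle",len(q),np.percentile(q[:,2],[50,95]))
    r_=cv2.minAreaRect(q[:,:2].astype(np.float32));print(r_, cv2.boxPoints(r_).round().tolist())
    # cap = dark pixels
    g=p.max(-1); k=P[m&(z>10)&(z<60)&(g<70)];print("cap",len(k),k.mean(0).round(1))
    # rim: all points in box region 47..63
    m2=(z>48)&(z<62)&(d>0)&(P[...,0]>450)&(P[...,0]<900)&(P[...,1]>-350)&(P[...,1]<300)
    lab,cc,st,ce=cv2.connectedComponentsWithStats(cv2.dilate(m2.astype(np.uint8),np.ones((3,3))))
    for i in range(1,lab):
        s=st[i]
        if s[4]>60:
            q=P[(cc==i)&m2];rr=cv2.minAreaRect(q[:,:2].astype(np.float32));print("rim",s.tolist(),np.round(rr[0],1),np.round(rr[1],1),round(rr[2],2))
E
```

```text
scene depth valid 0.9960378011067709 table z 0.061215364055726695
bottle 1944 [33.07232477 35.99298425]
((530.3350830078125, -404.72808837890625), (51.801212310791016, 149.49551391601562), 89.0697250366211) [[455.0, -429.0], [605.0, -432.0], [605.0, -380.0], [456.0, -378.0]]
cap 213 [ 584.5 -412.8   24.5]
rim [216, 111, 96, 97, 1541] [553.8  88.4] [328.9 203.3] 83.48
rim [366, 119, 15, 69, 454] [831.8 125.4] [257.3  33. ] 83.16
rim [379, 157, 9, 13, 71] [859.7  79.6] [ 5.6 26.6] 28.35
rim [294, 233, 26, 15, 195] [ 675.8 -178.3] [21.6 51.1] 80.4
rim [367, 236, 6, 28, 111] [ 810.2 -187.2] [ 2.3 66.5] 0.15
rim [291, 246, 30, 16, 181] [ 672.  -214.7] [22.6 58.3] 86.63
rim [370, 278, 7, 47, 188] [ 810.  -302.9] [93.5  2.3] 89.98
side depth valid 0.9962921142578125 table z -1.1037332684137482
bottle 1236 [31.70991263 35.33608439]
((529.328857421875, -405.5525817871094), (150.1806182861328, 53.68962860107422), 1.0214385986328125) [[454.0, -380.0], [455.0, -434.0], [605.0, -431.0], [604.0, -377.0]]
cap 58 [ 593.7 -410.    26.5]
rim [280, 103, 20, 14, 143] [863.7 216.6] [25.8 65.8] 8.71
rim [298, 118, 43, 37, 600] [860.1  69.9] [168.9  67.9] 89.05
rim [178, 130, 112, 89, 1549] [553.9  90.2] [335.  206.4] 82.73
rim [335, 164, 75, 65, 578] [ 810.9 -211.6] [275.8   9.9] 89.88
rim [315, 202, 22, 10, 147] [ 686.1 -180.2] [19.2 49.5] 49.98
rim [313, 212, 26, 13, 167] [ 659.8 -212.1] [23.8 59. ] 51.84
```

```bash
python3 - <<'E'
from h import *
Q=[];C=[]
for n in("scene","side"):
    f=np.load(n+"0.npz");P=cloud(cam(n),f["d"]).reshape(-1,3);Q.append(P);C.append(f["p"].reshape(-1,3))
for n,P in zip("AB",Q):
    b=P[(P[:,2]>18)&(P[:,2]<45)&(abs(P[:,0]-530)<80)&(abs(P[:,1]+405)<40)]
    for x0,x1 in((465,490),(500,525),(535,560),(590,606)):
        s=b[(b[:,0]>x0)&(b[:,0]<x1)&(b[:,2]>22)]; print(n,"bottle y mid",x0,np.percentile(s[:,1],[2,98]).round(1),s[:,1].mean().round(1))
    # rim-level points of box
    m=P[(P[:,2]>50)&(P[:,2]<60)&(P[:,0]>430)&(P[:,0]<690)&(P[:,1]>-90)&(P[:,1]<300)].astype(np.float32)
    # front wall line: leftmost points in slices of y
    ps=[]
    for y in range(-30,200,10):
        s=m[abs(m[:,1]-y)<5]
        if len(s)>2: ps.append([s[:,0].min(),y])
    ps=np.float32(ps); l=cv2.fitLine(ps,cv2.DIST_HUBER,0,.01,.01).ravel(); yaw=np.degrees(np.arctan2(-l[0],l[1]))
    if abs(yaw)>90:yaw-=180*np.sign(yaw)
    print(n,"front line",l.round(3),"yaw",yaw.round(2))
    w=np.radians(yaw);R=np.array([[np.cos(w),np.sin(w)],[-np.sin(w),np.cos(w)]])
    u=m[:,:2]@R.T
    print(" box-axis x pct",np.percentile(u[:,0],[0.5,2,98,99.5]).round(1))
    us=u[(u[:,0]>np.percentile(u[:,0],30))&(u[:,0]<np.percentile(u[:,0],60))]; h,e=np.histogram(us[:,1],bins=np.arange(us[:,1].min(),us[:,1].max()+4,4));print(" y hist",[(int(a),int(c)) for a,c in zip(e,h) if c>0])
    h,e=np.histogram(u[:,0],bins=np.arange(430,700,4));print(" x hist",[(int(a),int(c)) for a,c in zip(e,h) if c>0])
    # lid points
    t=P[(P[:,2]>75)&(P[:,2]<300)&(P[:,0]>600)&(P[:,0]<730)&(P[:,1]>-100)&(P[:,1]<260)]
    v=t[:,:2]@R.T
    l=cv2.fitLine(np.c_[v[:,0],t[:,2]].astype(np.float32),cv2.DIST_HUBER,0,.01,.01).ravel();print(" lid line x,z",l.round(3),len(t),"y",np.percentile(v[:,1],[1,99]).round(),"zmax",t[:,2].max().round(),"ang",np.degrees(np.arctan2(abs(l[1]),-l[0]*np.sign(l[1]))).round(1))
    k=P[(P[:,2]>85)&(P[:,2]<200)&(P[:,0]>490)&(P[:,0]<590)&(P[:,1]>200)&(P[:,1]<330)];v=k[:,:2]@R.T
    l=cv2.fitLine(np.c_[v[:,1],k[:,2]].astype(np.float32),cv2.DIST_HUBER,0,.01,.01).ravel();print(" catch y,z",l.round(3),"x",v[:,0].mean().round(1),len(k),"zmax",k[:,2].max().round(),"top",k[k[:,2]>k[:,2].max()-8].mean(0).round(1))
E
```

```text
A bottle y mid 465 [-429.  -381.9] -407.0
A bottle y mid 500 [-429.5 -382.3] -408.2
A bottle y mid 535 [-430.1 -383. ] -408.3
A bottle y mid 590 [-417.6 -394.7] -407.8
A front line [1.45000e-01 9.89000e-01 4.49823e+02 7.90000e+01] yaw -8.35
 box-axis x pct [432.8 433.6 632.4 634.2]
 y hist [(5, 50), (9, 59), (13, 16), (297, 15), (301, 39), (305, 25), (309, 13), (313, 18), (317, 8), (321, 2), (325, 2), (329, 4)]
 x hist [(430, 27), (434, 121), (438, 63), (442, 9), (446, 10), (450, 6), (454, 8), (458, 10), (462, 5), (466, 10), (470, 9), (474, 9), (478, 7), (482, 9), (486, 9), (490, 11), (494, 13), (498, 7), (502, 15), (506, 10), (510, 9), (514, 9), (518, 12), (522, 11), (526, 16), (530, 11), (534, 10), (538, 11), (542, 8), (546, 11), (550, 8), (554, 8), (558, 10), (562, 9), (566, 7), (570, 12), (574, 6), (578, 9), (582, 9), (586, 9), (590, 10), (594, 11), (598, 6), (602, 9), (606, 9), (610, 8), (614, 10), (618, 4), (622, 7), (626, 107), (630, 89), (634, 2), (638, 3)]
 lid line x,z [1.27000e-01 9.92000e-01 6.59433e+02 2.26985e+02] 667 y [  6. 301.] zmax 267.0 ang 97.3
 catch y,z [6.6000
[... 584 characters left out ...]
, (450, 7), (454, 6), (458, 8), (462, 8), (466, 6), (470, 7), (474, 5), (478, 6), (482, 7), (486, 9), (490, 7), (494, 13), (498, 10), (502, 7), (506, 6), (510, 8), (514, 8), (518, 9), (522, 14), (526, 9), (530, 8), (534, 4), (538, 5), (542, 5), (546, 6), (550, 4), (554, 4), (558, 6), (562, 7), (566, 6), (570, 8), (574, 5), (578, 7), (582, 4), (586, 5), (590, 7), (594, 7), (598, 5), (602, 6), (606, 6), (610, 7), (614, 5), (618, 6), (622, 27), (626, 108), (630, 119), (634, 8), (638, 2)]
 lid line x,z [1.28000e-01 9.92000e-01 6.47756e+02 1.76209e+02] 3748 y [  8. 304.] zmax 267.0 ang 97.4
 catch y,z [8.10000e-02 9.97000e-01 3.27158e+02 1.34647e+02] x 510.8 177 zmax 169.0 top [554.1 251.9 165. ]
```

Call:
jog_arm --rows '[[[0,-50,0],[0,0,0.145]],[[10,-100,0],[0,0,0.29]],[[30,-140,0],[0,0,0.435]],[[30,-190,0],[0,0,0.58]],[[30,-240,0],[0,0,0.725]],[[30,-290,0],[0,0,0.87]],[[30,-340,0],[0,0,1.015]],[[30,-380,0],[0,0,1.16]],[[30,-380,0],[0,0,1.305]],[[30,-380,0],[0,0,1.45]]]'

```text
time: 1.1
tool_pos: [37.0, 256.0, 234.0]
tcp_rot: [180.0, 2.1, 80.6]
ft_force: [0.4, -0.0, 0.8]
finger_gap: 85.3
grip_force: 0.0
```

The first jog went inward because I had the tool axes wrong. The tool is still clear of everything, so I'm moving back out. The box centre is (549,77) with yaw -8.4°, the empty bay is at (535,-18), the bottle at (530,-406.5) with yaw 0, the lid at 97° and the catch at about 94°. All of these fit the given sizes.

Call:
jog_arm --rows '[[[0,45,0],[0,0,0.14]],[[0,90,0],[0,0,0.28]],[[0,135,0],[0,0,0.42]],[[0,180,0],[0,0,0.56]],[[0,225,0],[0,0,0.7]],[[-30,270,0],[0,0,0.84]],[[-60,315,0],[0,0,0.98]],[[-100,350,0],[0,0,1.12]],[[-150,360,0],[0,0,1.26]],[[-200,370,0],[0,0,1.4]]]'

```text
time: 2.1
tool_pos: [370.3, 10.1, 241.1]
tcp_rot: [178.0, 0.4, 0.4]
ft_force: [1.1, -0.9, 0.5]
finger_gap: 85.5
grip_force: 0.0
```

```bash
cat >> h.py <<'E'
from scipy.spatial.transform import Rotation as Ro
def shift(tx,ty,tz,yaw=None):
    s=r.sense();R=Ro.from_euler("xyz",s["tcp_rot"],degrees=True)
    print("now",np.round(s["tool_pos"],1),np.round(s["tcp_rot"],2),"shift",R.inv().apply(np.array([tx,ty,tz])-s["tool_pos"]).round(1), end=" ")
    if yaw is not None: print("turn",(R.inv()*Ro.from_euler("xyz",[180,0,yaw],degrees=True)).as_rotvec().round(3))
    print()
E
python3 -c "
from h import *
shift(520,-406.5,120,0)"
```

```text
now [370.3  10.1 241.1] [177.96   0.37   0.35] shift [148.  412.9 135. ] turn [0.036 0.006 0.006]
```

Call:
jog_arm --rows '[[[16,46,10],[0.036,0.006,0.006]],[[33,92,20],[0.036,0.006,0.006]],[[49,138,35],[0.036,0.006,0.006]],[[66,184,50],[0.036,0.006,0.006]],[[82,230,65],[0.036,0.006,0.006]],[[99,276,80],[0.036,0.006,0.006]],[[115,322,95],[0.036,0.006,0.006]],[[131,366,115],[0.036,0.006,0.006]],[[148,413,135],[0.036,0.006,0.006]],[[148,413,135],[0.036,0.006,0.006]]]'

```text
time: 3.1
tool_pos: [520.7, -406.4, 114.8]
tcp_rot: [-179.8, 0.3, 0.2]
ft_force: [-0.4, 0.7, -0.4]
finger_gap: 85.5
grip_force: 0.0
```

```bash
python3 - <<'E'
from h import *
s=r.sense();T=np.eye(4);T[:3,:3]=Ro.from_euler("xyz",s["tcp_rot"],degrees=True).as_matrix();T[:3,3]=s["tool_pos"]
p,d=r.snapshot("wrist");c=cam("wrist");P=cloud(c,d,T@np.array(c["tool_from_camera"])).reshape(-1,3)
cv2.imwrite("pics/w1.png",p)
b=P[(P[:,2]>18)&(P[:,2]<45)&(abs(P[:,0]-530)<85)&(abs(P[:,1]+405)<45)]
print(len(b),b.min(0),b.max(0),cv2.minAreaRect(b[:,:2].astype(np.float32)))
shift(520,-406.5,7,0)
E
```

```text
9283 [ 457.50036999 -429.88035748   18.16200692] [ 605.23108676 -378.56290734   35.15203017] ((531.1860961914062, -404.6091613769531), (50.58271408081055, 147.81321716308594), 89.00012969970703)
now [ 520.9 -405.8  115.9] [-179.78    0.23    0.18] shift [ -0.5   1.1 108.9] turn [-0.004  0.004  0.003]
```

Call:
jog_arm --rows '[[[0,0,35],[0,0,0.01]],[[0,0,65],[0,0,0.01]],[[0,0,85],[0,0,0.01]],[[0,0,98],[0,0,0.01]],[[0,0,106],[0,0,0.01]],[[0,0,106],[0,0,0.01]],[[0,0,106],[0,0,0.01]]]'

```text
time: 3.85
tool_pos: [523.3, -404.1, 16.1]
tcp_rot: [179.9, -0.1, -0.2]
ft_force: [-0.2, -0.2, -0.1]
finger_gap: 85.4
grip_force: 0.0
```

Call:
jog_arm --rows '[[[0,1,4],[0,0,0]],[[-2,1,8],[0,0,0]],[[-2,1,8],[0,0,0]]]'

```text
time: 4.15
tool_pos: [520.0, -404.6, 6.1]
tcp_rot: [-180.0, 0.0, -0.3]
ft_force: [0.8, -0.5, -0.1]
finger_gap: 85.5
grip_force: 0.0
```

Call:
jog_arm --rows '[[[0,0,0],[0,0,0]],[[0,0,0],[0,0,0]],[[0,0,0],[0,0,0]],[[0,0,0],[0,0,0]],[[0,0,0],[0,0,0]],[[0,0,0],[0,0,0]],[[0,0,0],[0,0,0]],[[0,0,0],[0,0,0]]]' --grip 40 --force 40

```text
time: 4.95
tool_pos: [520.7, -404.9, 6.9]
tcp_rot: [180.0, -0.1, -0.2]
ft_force: [-0.3, 0.2, 3.1]
finger_gap: 49.2
grip_force: 43.0
```

Call:
jog_arm --rows '[[[0,0,-15],[0,0,0]],[[0,0,-45],[0,0,0]],[[0,0,-85],[0,0,0]],[[0,-20,-120],[0,0,0]],[[1,-60,-140],[0,0,0]],[[2,-105,-140],[0,0,0]],[[3,-150,-140],[0,0,0]],[[4,-190,-140],[0,0,0]],[[4,-215,-140],[0,0,0]],[[4,-230,-140],[0,0,0]]]'

```text
time: 5.95
tool_pos: [525.1, -172.5, 147.2]
tcp_rot: [-180.0, -0.0, -0.1]
ft_force: [0.3, -1.4, -2.2]
finger_gap: 49.6
grip_force: 42.5
```

Call:
jog_arm --rows '[[[0,-15,0],[0,0,0]],[[0,-40,0],[0,0,0.03]],[[0,-75,0],[0,0,0.06]],[[0,-110,0],[0,0,0.09]],[[0,-135,0],[0,0,0.12]],[[0,-150,0],[0,0,0.14]],[[0,-158,0],[0,0,0.145]],[[0,-158,0],[0,0,0.145]],[[0,-158,0],[0,0,0.145]]]'

```text
time: 6.85
tool_pos: [526.2, -17.6, 146.7]
tcp_rot: [180.0, -0.0, -8.5]
ft_force: [0.9, 0.1, -1.8]
finger_gap: 49.2
grip_force: 42.5
```

```bash
python3 - <<'E'
from h import *
shift(525.2,-16.8,16,-8.4)
s=r.sense();T=np.eye(4);T[:3,:3]=Ro.from_euler("xyz",s["tcp_rot"],degrees=True).as_matrix();T[:3,3]=s["tool_pos"]
p,d=r.snapshot("wrist");cv2.imwrite("pics/w2.png",p);c=cam("wrist");P=cloud(c,d,T@np.array(c["tool_from_camera"])).reshape(-1,3)
np.save("w2.npy",P)
p,d=r.snapshot("side");c=cam("side");P=cloud(c,d).reshape(-1,3)
w=np.radians(-8.4);R=np.array([[np.cos(w),np.sin(w)],[-np.sin(w),np.cos(w)]])
print(s["finger_gap"])
cv2.imwrite("pics/s2.png",cv2.hconcat([p[60:300,140:400],cv2.imread("pics/w2.png")[:240]]))
E
```

```text
now [526.2 -17.6 146.7] [ 1.7999e+02 -3.0000e-02 -8.5500e+00] shift [ -1.1  -0.7 130.7] turn [ 0.    -0.    -0.003]

49.22382246748263
```

View pics/s2.png

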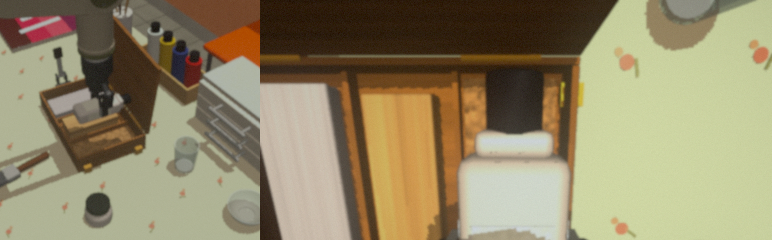

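The wrist view shows the bottle lined up with the cork bay: cap at column 515, bay walls at about 460 and 575. I'm lowering it straight down.

Call:
jog_arm --rows '[[[-1,0,15],[0,0,0]],[[-1,-0.5,40],[0,0,0]],[[-1,-0.5,65],[0,0,0]],[[-1,-0.5,85],[0,0,0]],[[-1,-0.5,102],[0,0,0]],[[-1,-0.5,114],[0,0,0]],[[-1,-0.5,122],[0,0,0]],[[-1,-0.5,126],[0,0,0]],[[-1,-0.5,129],[0,0,0]],[[-1,-0.5,129],[0,0,0]]]'

```text
time: 7.95
tool_pos: [525.5, -16.2, 17.9]
tcp_rot: [-180.0, -0.1, -8.5]
ft_force: [-0.0, -0.1, -1.5]
finger_gap: 49.6
grip_force: 42.5
```

Call:
jog_arm --rows '[[[0,0,1],[0,0,0]],[[0,0,2],[0,0,0]],[[0,0,3],[0,0,0]],[[0,0,3],[0,0,0]]]'

```text
time: 8.35
tool_pos: [525.4, -16.1, 14.9]
tcp_rot: [-180.0, -0.0, -8.5]
ft_force: [-0.4, -0.3, -1.7]
finger_gap: 49.6
grip_force: 42.6
```

Call:
jog_arm --rows '[[[0,0,1],[0,0,0]],[[0,0,2],[0,0,0]],[[0,0,2],[0,0,0]]]'

```text
time: 8.65
tool_pos: [525.6, -16.1, 14.8]
tcp_rot: [-180.0, -0.0, -8.5]
ft_force: [-11.7, 0.5, 19.7]
finger_gap: 49.4
grip_force: 45.0
```

Contact: 20 N upward, bottle seated on the cork. Easing off and opening only to 60 mm, because the bay is narrow.

Call:
jog_arm --rows '[[[0,0,-1],[0,0,0]],[[0,0,-1],[0,0,0]]]'

```text
time: 8.85
tool_pos: [525.7, -16.1, 14.8]
tcp_rot: [-180.0, -0.1, -8.5]
ft_force: [-4.8, -0.3, 10.5]
finger_gap: 49.6
grip_force: 44.0
```

Call:
jog_arm --rows '[[[0,0,0],[0,0,0]],[[0,0,0],[0,0,0]],[[0,0,0],[0,0,0]],[[0,0,0],[0,0,0]]]' --grip 59

```text
time: 9.25
tool_pos: [525.2, -16.1, 13.5]
tcp_rot: [-180.0, -0.0, -8.5]
ft_force: [-1.6, -0.4, 0.3]
finger_gap: 59.1
grip_force: 0.0
```

Call:
jog_arm --rows '[[[0,0,-10],[0,0,0]],[[0,0,-40],[0,0,0]],[[0,0,-80],[0,0,0]],[[0,0,-125],[0,0,0]],[[0,0,-170],[0,0,0]],[[0,0,-215],[0,0,0]],[[0,0,-250],[0,0,0]],[[0,0,-280],[0,0,0]],[[0,0,-285],[0,0,0]],[[0,0,-285],[0,0,0]]]'

```text
time: 10.25
tool_pos: [525.7, -16.3, 300.7]
tcp_rot: [-180.0, -0.2, -8.6]
ft_force: [-0.1, 0.1, -0.5]
finger_gap: 58.9
grip_force: 0.0
```

```bash
python3 - <<'E'
from h import *
s=r.sense();T=np.eye(4);T[:3,:3]=Ro.from_euler("xyz",s["tcp_rot"],degrees=True).as_matrix();T[:3,3]=s["tool_pos"]
p,d=r.snapshot("wrist");cv2.imwrite("pics/w3.png",p);c=cam("wrist");P=cloud(c,d,T@np.array(c["tool_from_camera"])).reshape(-1,3)
p2,d2=r.snapshot("scene");P2=cloud(cam("scene"),d2).reshape(-1,3)
w=np.radians(-8.4);R=np.array([[np.cos(w),np.sin(w)],[-np.sin(w),np.cos(w)]])
for A in(P,P2):
    u=A[:,:2]@R.T-[532,156]; b=(A[:,2]>28)&(A[:,2]<48)&(abs(u[:,0])<90)&(abs(u[:,1]+96)<40); q=u[b]
    print(b.sum(),q.min(0).round(1),q.max(0).round(1),"z",np.percentile(A[b,2],[50,98]).round(1),cv2.minAreaRect(q.astype(np.float32)))
    for x in (-60,-30,0,20):
        k=b&(abs(u[:,0]-x)<8); print(" top z at",x,np.percentile(A[k,2],80).round(1) if k.any() else None)
s=r.sense();print(s["tool_pos"].round(1) if hasattr(s["tool_pos"],"round") else s["tool_pos"])
E
```

```text
3203 [ -74.9 -119.9] [ 74.4 -69.2] z [40.4 42.5] ((-0.3836669921875, -94.63796997070312), (50.6728515625, 149.37518310546875), 89.55109405517578)
 top z at -60 41.3
 top z at -30 41.6
 top z at 0 41.7
 top z at 20 41.4
892 [ -73.7 -122.8] [ 75.  -70.3] z [40.4 44.3] ((0.5884017944335938, -96.33088684082031), (148.78158569335938, 52.1801643371582), 0.7549985647201538)
 top z at -60 42.1
 top z at -30 42.6
 top z at 0 42.8
 top z at 20 42.7
[524.6 -16.1 297.6]
```

The bottle lies flat and centred: box frame (0,-95), top at about 42 mm. Next I go over and behind the lid with the fingers closed.

Call:
jog_arm --rows '[[[10,-10,-20],[0,0,0]],[[40,-40,-22],[0,0,0]],[[75,-70,-22],[0,0,0]],[[115,-95,-22],[0,0,0]],[[160,-95,-22],[0,0,0]],[[195,-95,-22],[0,0,0]],[[210,-95,0],[0,0,0]],[[210,-95,35],[0,0,0]],[[210,-95,60],[0,0,0]],[[210,-95,64],[0,0,0]]]' --grip 0

```text
time: 11.35
tool_pos: [743.8, 46.5, 226.5]
tcp_rot: [179.9, 0.6, -8.6]
ft_force: [-0.4, 0.1, -0.3]
finger_gap: 0.1
grip_force: 0.0
```

```bash
cat >> h.py <<'E'
w=np.radians(-8.4);RB=np.array([[np.cos(w),np.sin(w)],[-np.sin(w),np.cos(w)]]);B=np.array([549.1,76.6])
def boxpos():
    s=r.sense();p=np.array(s["tool_pos"]);return np.r_[RB@(p[:2]-B),p[2]].round(1),np.round(s["tcp_rot"],2),np.round(s["ft_force"],1)
E
python3 -c "
from h import *
print(boxpos())"
```

```text
(array([197. ,  -1.3, 226.5]), array([179.93,   0.65,  -8.56]), array([-0.4,  0.1, -0.3]))
```

Call:
jog_arm --rows '[[[-25,0,0],[0,0,0]],[[-45,0,0],[0,0,0]],[[-60,0,0],[0,0,0]],[[-78,0,0],[0,0,0]],[[-94,0,0],[0,0,0]],[[-110,0,0],[0,0,0]],[[-126,0,1],[0,0,0]],[[-142,0,5],[0,0,0]],[[-157,0,9],[0,0,0]],[[-172,0,14],[0,0,0]]]'

```text
time: 12.35
tool_pos: [576.9, 72.1, 221.9]
tcp_rot: [-180.0, -0.2, -8.6]
ft_force: [3.3, -1.1, -0.0]
finger_gap: 0.1
grip_force: 1.2
```

```bash
cat >> h.py <<'E'
def lid():
    for n in("scene","side"):
        p,d=r.snapshot(n);P=cloud(cam(n),d).reshape(-1,3);u=(P[:,:2]-B)@RB.T
        for y0,y1 in((-145,-60),(60,145)):
            m=(P[:,2]>62)&(P[:,2]<275)&(abs(u[:,0])<160)&(u[:,1]>y0)&(u[:,1]<y1)
            if m.sum()<30: print(n,"few");continue
            l=cv2.fitLine(np.c_[u[m,0],P[m,2]].astype(np.float32),cv2.DIST_HUBER,0,.01,.01).ravel()
            print(n,y0,m.sum(),"pt",l[2:].round(),"ang",np.degrees(np.arctan2(abs(l[1]),-l[0]*np.sign(l[1]))).round(1))
E
python3 -c "
from h import *
print(boxpos());lid()"
```

```text
(array([ 28.2,  -0.4, 221.9]), array([-1.7996e+02, -1.7000e-01, -8.5500e+00]), array([ 3.3, -1.1, -0. ]))
scene -145 1745 pt [ 52. 161.] ang 60.6
scene 60 866 pt [ 64. 141.] ang 60.8
side -145 254 pt [ 37. 182.] ang 59.0
side 60 156 pt [ 31. 191.] ang 58.9
```

Call:
jog_arm --rows '[[[-11,0,6],[0,0,0]],[[-22,0,12],[0,0,0]],[[-32,0,19],[0,0,0]],[[-42,0,26],[0,0,0]],[[-51,0,34],[0,0,0]],[[-60,0,43],[0,0,0]],[[-75,0,62],[0,0,0]],[[-84,0,77],[0,0,0]],[[-91,0,92],[0,0,0]],[[-95,0,100],[0,0,0]]]'

```text
time: 13.45
tool_pos: [482.9, 86.3, 120.4]
tcp_rot: [-180.0, -0.0, -8.5]
ft_force: [1.7, -0.5, 1.5]
finger_gap: -0.1
grip_force: 0.7
```

```bash
python3 -c "
from h import *
print(boxpos());lid()"
```

```text
(array([-6.690e+01, -1.000e-01,  1.204e+02]), array([-1.7998e+02, -2.0000e-02, -8.5500e+00]), array([ 1.7, -0.5,  1.5]))
scene -145 2388 pt [ 2. 96.] ang 17.3
scene 60 1435 pt [13. 93.] ang 17.3
side -145 1609 pt [-5. 96.] ang 16.9
side 60 864 pt [ 6. 92.] ang 16.8
```

Call:
jog_arm --rows '[[[-2,0,7],[0,0,0]],[[-4,0,14],[0,0,0]],[[-6,0,21],[0,0,0]],[[-7,0,28],[0,0,0]],[[-9,0,35],[0,0,0]],[[-10,0,41],[0,0,0]],[[-11,0,46],[0,0,0]],[[-11,0,50],[0,0,0]],[[-11,0,53],[0,0,0]],[[-11,0,53],[0,0,0]]]'

```text
time: 14.55
tool_pos: [471.6, 87.9, 67.1]
tcp_rot: [-180.0, 0.0, -8.5]
ft_force: [0.9, 0.1, 0.4]
finger_gap: -0.1
grip_force: 0.0
```

Call:
jog_arm --rows '[[[0,0,1],[0,0,0]],[[0,0,2],[0,0,0]],[[0,0,3],[0,0,0]],[[0,0,4],[0,0,0]],[[0,0,4],[0,0,0]]]'

```text
time: 15.05
tool_pos: [472.2, 88.0, 64.9]
tcp_rot: [-180.0, -0.0, -8.5]
ft_force: [-7.1, -1.1, 13.5]
finger_gap: -0.2
grip_force: 6.7
```

```bash
python3 - <<'E'
from h import *
print(boxpos())
for n in("scene","side"):
    p,d=r.snapshot(n);P=cloud(cam(n),d).reshape(-1,3);u=(P[:,:2]-B)@RB.T
    for x in(-95,-60,-20,20,60,90):
        m=(abs(u[:,0]-x)<8)&(u[:,1]>-140)&(u[:,1]<-50)&(P[:,2]<90); print(n,x,m.sum(),np.median(P[m,2]).round(1))
E
```

```text
(array([-77.7,   0. ,  64.9]), array([-1.7998e+02, -2.0000e-02, -8.5400e+00]), array([-7.1, -1.1, 13.5]))
scene -95 167 64.8
scene -60 170 64.8
scene -20 176 64.9
scene 20 175 65.0
scene 60 182 64.9
scene 90 183 64.8
side -95 213 62.2
side -60 148 63.5
side -20 141 63.5
side 20 141 63.2
side 60 132 63.6
side 90 135 63.4
```

The lid is shut: its top is flat at 64.9 mm and I read 13.5 N of contact force. On to the catch.

Call:
jog_arm --rows '[[[0,0,-15],[0,0,0]],[[5,0,-50],[0,0,0]],[[12,0,-90],[0,0,0]],[[20,-20,-125],[0,0,0]],[[30,-55,-143],[0,0,0]],[[40,-95,-143],[0,0,0]],[[50,-140,-143],[0,0,0]],[[56,-185,-143],[0,0,0]],[[58,-220,-143],[0,0,0]],[[58,-235,-143],[0,0,0]]]'

```text
time: 16.15
tool_pos: [564.2, 314.7, 206.3]
tcp_rot: [-179.9, -0.0, -8.4]
ft_force: [-0.1, 0.1, 0.3]
finger_gap: 0.0
grip_force: 0.0
```

```bash
python3 - <<'E'
from h import *
print(boxpos())
for n in("scene","side"):
    p,d=r.snapshot(n);P=cloud(cam(n),d).reshape(-1,3);u=(P[:,:2]-B)@RB.T
    m=(P[:,2]>85)&(P[:,2]<178)&(abs(u[:,0]+20)<30)&(u[:,1]>130)&(u[:,1]<200);q=P[m]
    l=cv2.fitLine(np.c_[u[m,1],q[:,2]].astype(np.float32),cv2.DIST_HUBER,0,.01,.01).ravel();print(n,m.sum(),l.round(2),q[:,2].max().round(),u[m,0].mean().round(1))
    m=(abs(u[:,0])<90)&(u[:,1]>-140)&(u[:,1]<-50)&(P[:,2]<100); print("lid",np.median(P[m&(u[:,0]<-70),2]),np.median(P[m&(u[:,0]>70),2]))
E
```

```text
(array([-19.8, 237.8, 206.3]), array([-179.95,   -0.  ,   -8.42]), array([-0.1,  0.1,  0.3]))
scene 196 [7.0000e-02 1.0000e+00 1.7117e+02 1.3580e+02] 171.0 -18.1
lid 64.60922335980706 64.72838636519941
side 176 [6.0000e-02 1.0000e+00 1.7016e+02 1.3523e+02] 169.0 -20.5
lid 63.43768782045106 62.895495331412576
```

Call:
jog_arm --rows '[[[0,0,25],[0,0,0]],[[0,5,54],[0,0,0]],[[0,20,54],[0,0,0]],[[0,35,54],[0,0,0]],[[0,49,54],[0,0,0]],[[0,60,53],[0,0,0]],[[0,71,52],[0,0,0]],[[0,83,54],[0,0,0]],[[0,94,56],[0,0,0]],[[0,94,56],[0,0,0]]]'

```text
time: 17.25
tool_pos: [550.1, 217.1, 150.4]
tcp_rot: [180.0, 0.0, -8.6]
ft_force: [-0.0, -0.1, -1.6]
finger_gap: 0.1
grip_force: 0.0
```

```bash
python3 - <<'E'
from h import *
print(boxpos())
p,d=r.snapshot("side");cv2.imwrite("pics/s4.png",cv2.resize(p[40:220,120:320],None,fx=3,fy=3))
E
```

```text
(array([-19.6, 139.2, 150.4]), array([ 1.7998e+02,  1.0000e-02, -8.6200e+00]), array([-0. , -0.1, -1.6]))
```

View pics/s4.png

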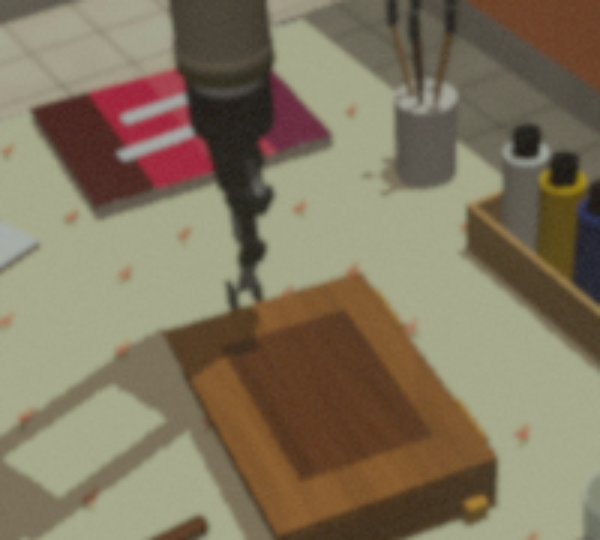

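The shut lid is clearly visible, and the closed fingers are at the lever near (245,285), which leans inward. Continuing along the arc.

Call:
jog_arm --rows '[[[0,6,4],[0,0,0]],[[0,12,7],[0,0,0]],[[0,17,11],[0,0,0]],[[0,26,19],[0,0,0]],[[0,34,28],[0,0,0]],[[0,40,38],[0,0,0]],[[0,46,49],[0,0,0]],[[0,49,59],[0,0,0]],[[0,50,66],[0,0,0]],[[0,50,70],[0,0,0]]]'

```text
time: 18.3
tool_pos: [542.4, 169.0, 79.6]
tcp_rot: [180.0, 0.1, -8.6]
ft_force: [-0.3, -1.3, 1.2]
finger_gap: 0.0
grip_force: 0.3
```

Call:
jog_arm --rows '[[[0,0,1],[0,0,0]],[[0,0,2],[0,0,0]],[[0,0,3],[0,0,0]],[[0,0,3],[0,0,0]]]'

```text
time: 18.7
tool_pos: [543.2, 169.5, 78.1]
tcp_rot: [-180.0, -0.1, -8.5]
ft_force: [1.0, -0.1, 1.4]
finger_gap: 0.0
grip_force: 0.0
```

Call:
jog_arm --rows '[[[0,0,1],[0,0,0]],[[0,0,2],[0,0,0]],[[0,0,3],[0,0,0]],[[0,0,4],[0,0,0]],[[0,0,4],[0,0,0]]]'

```text
time: 19.2
tool_pos: [543.5, 169.5, 76.5]
tcp_rot: [-180.0, -0.1, -8.5]
ft_force: [-9.4, -3.0, 20.0]
finger_gap: 0.3
grip_force: 10.2
```

Firm contact: 20 N at z = 76.5, which matches the folded lever. Retreating and checking.

Call:
jog_arm --rows '[[[0,0,-4],[0,0,0]],[[0,0,-20],[0,0,0]],[[0,0,-60],[0,0,0]],[[0,0,-105],[0,0,0]],[[0,-40,-150],[0,0,0]],[[0,-80,-170],[0,0,0]],[[0,-125,-170],[0,0,0]],[[0,-160,-170],[0,0,0]],[[0,-180,-170],[0,0,0]],[[0,-180,-170],[0,0,0]]]'

```text
time: 20.2
tool_pos: [569.1, 350.0, 244.1]
tcp_rot: [-179.9, -0.0, -8.4]
ft_force: [0.6, -0.3, -0.4]
finger_gap: -0.1
grip_force: 0.0
```

```bash
python3 - <<'E'
from h import *
print(boxpos())
for n in("scene","side"):
    p,d=r.snapshot(n);P=cloud(cam(n),d).reshape(-1,3);u=(P[:,:2]-B)@RB.T
    for y in(80,95,110,125,140):
        m=(abs(u[:,0]+20)<5)&(abs(u[:,1]-y)<5)&(P[:,2]<150);print(n,"lever z at",y,m.sum(),np.median(P[m,2]).round(1))
    for x in(-85,85):
        m=(abs(u[:,0]-x)<8)&(abs(u[:,1])<130); print(" lid",np.median(P[m,2]).round(1))
    if n=="scene": cv2.imwrite("pics/end.png",cv2.resize(p[70:240,150:350],None,fx=3,fy=3))
E
```

```text
(array([-20.2, 273.4, 244.1]), array([-1.7994e+02, -1.0000e-02, -8.3700e+00]), array([ 0.6, -0.3, -0.4]))
scene lever z at 80 13 76.0
scene lever z at 95 7 75.7
scene lever z at 110 8 75.5
scene lever z at 125 10 76.1
scene lever z at 140 7 76.3
 lid 64.4
 lid 64.7
side lever z at 80 11 73.3
side lever z at 95 8 75.3
side lever z at 110 7 73.8
side lever z at 125 9 73.5
side lever z at 140 5 72.9
 lid 63.3
 lid 63.2
```

View pics/end.png

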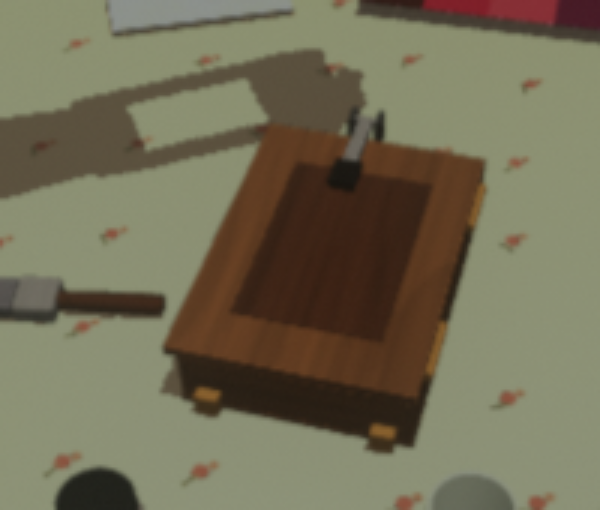

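The picture shows the lid shut and the catch lever flat on it, from (365,130) to its paddle at (345,175). The lever height is level along its length and the arm is clear.

```bash
python3 -c "
from bench import r
print(r.hand_in())"
```

```text
the job is handed in; nothing more can be done
None
```

The bottle lies flat on the cork pad, the lid is shut, the catch is folded flat on it, and the job is handed in at about 20 s of the 72 s allowed; no verdict was returned.

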